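# Bring the ratchet hold-down arm down on a glued case

## Task

The red printed case in the nest of the bench clamp has just been glued: clamp it. With the fingertips, press down the thumb tab of the ratchet pawl until the pawl is fully free of the teeth (it stays where it is left), then push the raised clamp arm down by the rubber pad at its end until its foot bears firmly on the case, and leave it so. Never force the arm against the engaged pawl, pick nothing up, and leave the case in its nest and the other things on the bench where they are.

Things in the scene. Friction and masses are not known exactly. Their poses are not given: they have to be found in the camera images.
- clamp: grey ratchet hold-down clamp fixed to the bench: base plate 320 x 100 x 12 (from x = -150 to +170 in its frame), two hinge cheeks up to z = 120. Origin on the bench surface under the clamp; z up. The arm points along the clamp's -x; the pawl tab is at its +x end. All clamp parts lie on its y = 0 plane. Sizes here and below in mm
- hinge (a point): axis of the clamp arm (parallel to the clamp's y): at x = 55, z = 100 in the clamp frame. The arm is a steel bar 28 wide, 14 thick, reaching 230 from the axis; a toothed wheel (radius 53 over the teeth) turns with it at the hinge; its rubber foot (26 diameter) is 115 from the axis
- holdarm (a joint): elevation of the clamp arm above level, rad: 0 = level with the foot resting on the case, about 0.6 to 0.73 at the start. The engaged pawl stops it from going below about 0.56. Stiff hinge (about 1 N m of friction): it stays where left, and once the pawl is free some 1 to 5 N down on the pad moves it.
- push_pad (a point): centre of the top face of the rubber push pad (52 along the arm x 42 wide) at the arm's end; with the arm level it is 205 from the hinge axis towards the clamp's -x and 13 above it, and it swings with the arm about the axis
- pawl (a joint): angle of the pawl, rad: 0 = hooked over a tooth of the wheel, 0.25 = stop, fully free (free of the teeth above about 0.15). Stiff pivot: about 5 N down on the tab moves it, and it stays where it is left
- pawl_tab (a point): centre of the top face of the pawl's dark steel thumb tab (38 along the clamp's x, 36 wide), 74 above the bench when engaged. The pawl's pivot is parallel to the clamp's y, at x = 95, z = 38 in the clamp frame, so the tab's centre starts 64 beyond it and 36 above it; fully pressed the tab is 17 lower and 7 further along the clamp's +x
- work: the glued red printed case, 46 x 46 x 45 high, loose in its nest on the base plate under the arm; origin at the centre of its underside, 12 above the bench
- nest (a point): centre of the nest's floor (52 between 4-thick walls, 8 high; the nest wall leaves about 2 round the case), at x = -60, z = 12 in the clamp frame
- spare_center (a point): a second red printed case, 46 x 46 x 45, standing on the bench beside the clamp; point at its centre. Bystander: leave alone
- driver: screwdriver 170 long lying on the bench beside the clamp. Bystander: leave alone
- bracket: small green printed angle bracket, 60 x 22 x 36 high, on the bench beside the clamp. Bystander: leave alone
- glue: white glue bottle, 44 diameter, 110 high. Bystander: leave alone
- spool: black wire spool, 64 diameter, 50 high. Bystander: leave alone
- tape: white roll of tape lying flat, 90 diameter, 20 high. Bystander: leave alone
- jar: glass jar, 60 diameter, 80 high. Bystander: leave alone
There are look-alikes about, which are no part of the job. Leave any purple look-alike of the work alone.

How it is judged:
By the outcome, as a careful person would: the job done as asked, in the order asked, and still so for the second after the job is handed in, with the robot touching nothing.
It also fails if it takes over 43 s, if anything falls off the work surface, if the arm or the gripper's body presses on something with over 40 N, if the wrist force passes 120 N, or if a joint passes its speed limit or range.

## Robot

A 6-joint arm with a two-finger parallel gripper is mounted at the origin on the work surface. World frame = base frame: x ahead of the robot, y to its left, z up, the work surface at z = 0. Lengths are in m, angles in rad, forces in N, time in s.
With the tool pointing down it reaches from about 0.375 to 0.9 m from the base axis. Payload 3.1 kg.
Tool frame: the origin (TCP) lies between the finger pads; the fingertips stand 17 mm ahead of it and the grasp point (between the pads) lies 2 mm behind it; z points along the fingers, y is the line along which they close (so a half turn about z gives the same grasp; the last joint's range is limited). The gripper opens to 85 mm and grips with 20 to 120 N. Pads are 22 mm wide; open, the fingers measure 114 mm over their backs; the gripper's body (76 mm by 85 mm) begins 54 mm behind the grasp point. The pads swing forward as they close: fully open they stand 13 mm farther back than shut.
Start: joints at [-1.319, 0.527, 1.433, -0, 1.181, -0.178], TCP at [0.261, -0.568, 0.248] pointing down, gripper open.
Joint ranges: [-3.08, 3.08], [-0.75, 2.2], [0.22, 2.44], [-1.43, 4.57], [0, 2.65], [-2.85, 2.85]. Speed limits (rad/s): [2.79, 2.79, 3.14, 3.14, 3.14, 3.14].

## Interface

Orientations are given as a unit quaternion [x, y, z, w].
In Python, from station import sense, vision, order gives the robot as it stands.
- The arm moves only by the shell command python3 -m crank 'ROWS' [OPENING] [FORCE]. ROWS is JSON, a list of rows, each an object with "dp": the shift along the world's x, y, z in units of 30 mm (1.0 is 30 mm), a list of three; "angular": the turn, a rotation vector about the world's x, y, z in degrees, a list of three. In form: [{"dp": [dx, dy, dz], "angular": [ax, ay, az]}, ...]. A call has 1 to 20 rows; each row shifts and turns the commanded pose from where the row before left it; what a row does not reach is not made up. A row lasts 1/10 s, in which the tool goes at most 50 mm and 8.59 degrees, less where a joint would pass 70% of its speed; a pose out of reach is approached as far as the arm can. A call is refused whole if a number of a shift passes 1 or a number of a turn 8.59, either way. A call with a gripper value outside its range is refused whole. OPENING is the closure, from 0 (fully open) to 1 (shut), set as the call begins (- or left out, the last holds). The fingers move at their own pace and stop on an object; FORCE is the grip in N (left out, the last holds). Time passes only in rows, so rows that do not move let the fingers close. It gives the time, the measured TCP pose, the force, the opening and the grip force at its end, in the units of the state.
- sense(): the state, without advancing time (a new reading comes with each control period).
- vision.snapshot(name): name is "scene" or "top"; returns a dict with "image" (384x512x3 uint8, blue, green, red), "range_z" (384x512 float32, m along the optical axis (not along the pixel's ray), 0 where there is no reading), "mtx" (3x3 intrinsics, pixels), "pose" (4x4, takes a point from camera to world coordinates). Camera axes: x right, y down, z forward; pixel columns grow to the right and rows downward; lengths in m; the calibration is good to about 2 mm. A picture is of the moment at which its call begins.
- order.sign_off(): hands the job in; it is judged then, once.
The state is a dict: "t": time; "q": joint angles; "qd": joint speeds; "tau": joint torques, N m; "tcp_pos": TCP position; "tool_rot": TCP orientation; "force": force on the tool from outside, world axes, zero at the start; "ft_torque": the same for the moment, N m; "finger_gap": opening from 0.0 (shut) to 1.0 (fully open); "gripper_force": force on a finger pad.
Only numpy, scipy, OpenCV 4.12 (cv2) and the standard library are available. Lean on these libraries where they do the work, as an engineer would, in place of code of your own. Each camera call takes 0.05 s, during which the arm holds its last target. There are 200 camera calls.

## Working session

There is one attempt and no reset: what is moved stays moved. The work goes in short steps, Python scripts to look and compute and a shell command to move; the robot and the scene stay as the last step left them, time stands still between calls to the robot, and variables do not carry over. Pictures are saved under pics/ and viewed, at most 10 in all, crops included, and the job is handed in when it is done.

```bash
mkdir -p pics
python3 - <<'E'
from station import sense,vision
import cv2,numpy as np
for n in("scene","top"):
    s=vision.snapshot(n); cv2.imwrite(f"pics/{n}0.png",s["image"]); np.savez(f"{n}0.npz",**s)
    print(n,s["mtx"].round(1).tolist(),s["pose"].round(3).tolist())
print(sense())
E
```

```text
scene [[399.0, 0.0, 246.2], [0.0, 399.0, 191.7], [0.0, 0.0, 1.0]] [[0.201, 0.57, -0.797, 1.363], [0.979, -0.097, 0.177, -0.206], [0.024, -0.816, -0.578, 0.685], [0.0, 0.0, 0.0, 1.0]]
top [[378.6, 0.0, 257.2], [0.0, 378.6, 189.5], [0.0, 0.0, 1.0]] [[0.015, -0.994, 0.106, 0.396], [-1.0, -0.015, -0.005, 0.008], [0.006, -0.106, -0.994, 1.194], [0.0, 0.0, 0.0, 1.0]]
{'t': 0.1, 'q': array([-1.31849325e+00,  5.28385959e-01,  1.43376403e+00, -1.56723446e-05,
        1.18142119e+00, -1.78476336e-01]), 'qd': array([-0.00050647, -0.00274347, -0.00177664,  0.0003572 , -0.00026701,
       -0.00057927]), 'tau': array([ 4.29505690e-06, -4.43304741e+01, -1.78586411e+01, -1.71672809e-04,
        3.86824177e-03,  1.24273370e-05]), 'tcp_pos': array([ 0.26086832, -0.56728193,  0.24742684]), 'tool_rot': array([ 9.76892062e-01,  2.13730954e-01, -4.37504025e-05, -9.88320018e-04]), 'force': array([-0.80501748,  0.33086026,  0.5481026 ]), 'ft_torque': array([ 0.04750914, -0.02756258, -0.00528276]), 'gripper_force': 0.0, 'finger_gap': 1.0039821568865899}
```

View pics/scene0.png

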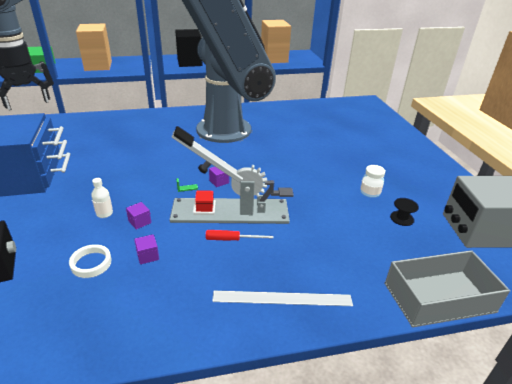

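View pics/top0.png

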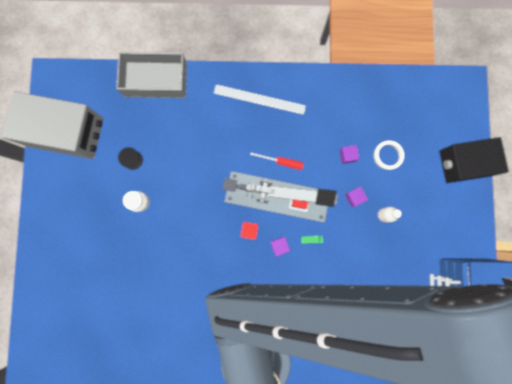

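The scene shows the clamp at about (230,210): black pad at (183,136), tab at (286,192), plate from x 170 to 290. In the top view the pad is at (327,198), the tab at (231,185), and the plate corners run from about (229,173) to (328,220). Next I'll make enlarged crops.

```bash
python3 - <<'E'
import cv2,numpy as np
a=cv2.imread("pics/scene0.png")[115:235,160:300]; b=cv2.imread("pics/top0.png")[160:230,215:345]
a=cv2.resize(a,None,fx=5,fy=5,interpolation=2)[:600]; b=cv2.resize(b,None,fx=6,fy=6,interpolation=2)
cv2.imwrite("pics/a.png",a);cv2.imwrite("pics/b.png",b)
E
cat > h.py <<'E'
import numpy as np
def P(s,u,v,z=None):
    K=s["mtx"];T=s["pose"];d=np.array([(u-K[0,2])/K[0,0],(v-K[1,2])/K[1,1],1])
    if z is None: return T[:3,:3]@(d*s["range_z"][int(round(v)),int(round(u))])+T[:3,3]
    r=T[:3,:3]@d; return T[:3,3]+r*(z-T[2,3])/r[2]
def pix(s,p):
    T=s["pose"];c=T[:3,:3].T@(np.asarray(p)-T[:3,3]);c=s["mtx"]@c;return c[:2]/c[2]
def tri(s1,p1,s2,p2):
    A=[];b=[]
    for s,(u,v) in((s1,p1),(s2,p2)):
        K=s["mtx"];T=s["pose"];d=T[:3,:3]@np.array([(u-K[0,2])/K[0,0],(v-K[1,2])/K[1,1],1]);d/=np.linalg.norm(d)
        M=np.eye(3)-np.outer(d,d);A.append(M);b.append(M@T[:3,3])
    return np.linalg.lstsq(np.vstack(A),np.hstack(b),rcond=None)[0]
E
```

```text
(no output)
```

View pics/a.png

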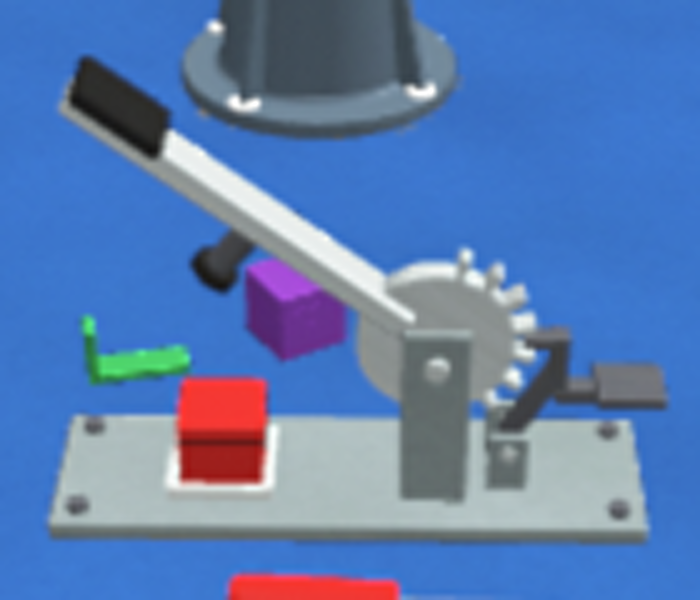

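View pics/b.png

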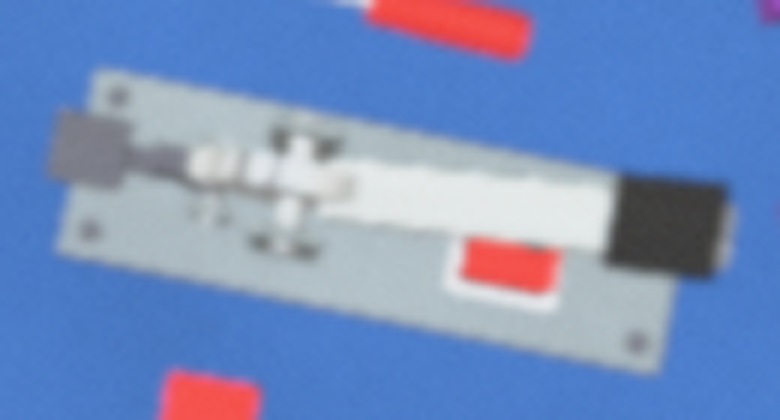

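The crops give tab centre: scene (286,192.2), top (230,184.7). Pad centre: scene (184.4,136.4), top (326.3,197.5). The plate corners are clear in both.

Run:
```python
import numpy as np
from h import *
s=dict(np.load("scene0.npz"));t=dict(np.load("top0.npz"))
S=lambda x,y:(160+(x+.5)/5-.5,115+(y+.5)/5-.5)
T=lambda x,y:(215+(x+.5)/6-.5,160+(y+.5)/6-.5)
for n,a,b in(("tab",(630,386),(90,148)),("pad",(122,107),(668,225))):
    print(n,tri(s,S(*a),t,T(*b)).round(4),P(s,*S(*a)).round(4),P(t,*T(*b)).round(4))
sc=[P(s,*S(*c),.012) for c in((77,417),(632,420),(648,537),(52,537))]
tc=[P(t,*T(*c),.012) for c in((97,70),(57,252),(658,372))]
print("scene corners",np.round(sc,4));print("top corners",np.round(tc,4))
# clamp frame from top+scene: corners L-R
cs={'far+x':(tc[1]+sc[1])/2,'near+x':(tc[0]+sc[2])/2,'far-x':(tc[2]+sc[0])/2,'near-x':sc[3]}
ex=(cs['far+x']-cs['far-x']+cs['near+x']-cs['near-x'])/2; L=np.linalg.norm(ex);ex/=L
c=sum(cs.values())/4; o=c-ex*.01
yaw=np.arctan2(ex[1],ex[0]);print("ex",ex,L,"origin",o,"yaw",np.degrees(yaw))
for n,x,z in(("tab0",.159,.074),("tab1",.166,.057),("hinge",.055,.1),("padlevel",-.15,.113)):
    print(n,(o+ex*x)[:2].round(4),z)
for th in(.6,.66,.73,):
    print(th,(o+ex*(.055-.205*np.cos(th)-0*.013+.013*np.sin(th)))[:2].round(4),.1+.205*np.sin(th)+.013*np.cos(th))
```

```text
tab [0.5311 0.086  0.0691] [0.5393 0.0841 0.0751] [0.5301 0.0846 0.0752]
pad [ 0.4824 -0.1709  0.2321] [ 0.4951 -0.1698  0.2382] [ 0.4814 -0.171   0.2407]
scene corners [[ 0.4307 -0.2052  0.012 ]
 [ 0.4868  0.1058  0.012 ]
 [ 0.5894  0.0848  0.012 ]
 [ 0.5354 -0.2242  0.012 ]]
top corners [[ 0.579   0.0862  0.012 ]
 [ 0.4828  0.1049  0.012 ]
 [ 0.4252 -0.2083  0.012 ]]
ex [0.16757656 0.98585906 0.        ] 0.3153324752559087 origin [ 0.50640531 -0.06986335  0.012     ] yaw 80.35305498519384
tab0 [0.533  0.0869] 0.074
tab1 [0.5342 0.0938] 0.057
hinge [ 0.5156 -0.0156] 0.1
padlevel [ 0.4813 -0.2177] 0.113
0.6 [ 0.4885 -0.1752] 0.22648107003980805
0.66 [ 0.4898 -0.1674] 0.23595885366401967
0.73 [ 0.4915 -0.1577] 0.2463955424062414
```

```bash
python3 -m crank '[{"dp":[0,0,0.9],"angular":[0,0,0]},{"dp":[0,0,0.9],"angular":[0,0,0]},{"dp":[0,0,0.9],"angular":[0,0,0]},{"dp":[0,0,0.9],"angular":[0,0,0]},{"dp":[0.4,0.95,0],"angular":[0,0,-3.5]},{"dp":[0.4,0.95,0],"angular":[0,0,-3.5]},{"dp":[0.4,0.95,0],"angular":[0,0,-3.5]},{"dp":[0.4,0.95,0],"angular":[0,0,-3.5]},{"dp":[0.4,0.95,0],"angular":[0,0,-3.5]},{"dp":[0.4,0.95,0],"angular":[0,0,-3.5]},{"dp":[0.4,0.95,0],"angular":[0,0,-3.5]},{"dp":[0.4,0.95,0],"angular":[0,0,-3.5]},{"dp":[0.4,0.95,0],"angular":[0,0,-3.5]},{"dp":[0.4,0.95,0],"angular":[0,0,-3.5]},{"dp":[0.4,0.95,0],"angular":[0,0,0]},{"dp":[0.4,0.95,0],"angular":[0,0,0]},{"dp":[0.4,0.95,0],"angular":[0,0,0]},{"dp":[0.4,0.95,0],"angular":[0,0,0]},{"dp":[0.4,0.95,0],"angular":[0,0,0]},{"dp":[0.4,0.95,0],"angular":[0,0,0]}]' 1 20; python3 -c "
from station import sense;s=sense();print(s['q'].round(2))"
```

```text
t: 2.1
tcp_pos: [0.453, -0.1105, 0.356]
tool_rot: [0.996, -0.09, -0.0, -0.0]
force: [-0.1, 0.1, -0.3]
finger_gap: -0.003
gripper_force: 0.0
[-0.48  0.18  1.66 -0.    1.3   1.27]
```

```bash
python3 -m crank '[{"dp":[0.39,0.95,0],"angular":[0,0,0]},{"dp":[0.39,0.95,0],"angular":[0,0,0]},{"dp":[0.39,0.95,0],"angular":[0,0,0]},{"dp":[0.39,0.95,0],"angular":[0,0,0]},{"dp":[0.39,0.95,0],"angular":[0,0,0]},{"dp":[0.39,0.95,0],"angular":[0,0,0]},{"dp":[0.39,0.95,0],"angular":[0,0,0]},{"dp":[0,0,-1],"angular":[0,0,0]},{"dp":[0,0,-1],"angular":[0,0,0]},{"dp":[0,0,-1],"angular":[0,0,0]},{"dp":[0,0,-1],"angular":[0,0,0]},{"dp":[0,0,-1],"angular":[0,0,0]},{"dp":[0,0,-1],"angular":[0,0,0]},{"dp":[0,0,-1],"angular":[0,0,0]},{"dp":[0,0,-0.6],"angular":[0,0,0]},{"dp":[0,0,0],"angular":[0,0,0]}]'
python3 - <<'E'
from station import vision
import cv2
s=vision.snapshot("scene")["image"][95:235,160:320]
cv2.imwrite("pics/c.png",cv2.resize(s,None,fx=4,fy=4,interpolation=2))
E
```

```text
t: 3.7
tcp_pos: [0.5326, 0.0877, 0.1255]
tool_rot: [0.996, -0.09, -0.004, 0.0]
force: [0.1, -0.3, -0.3]
finger_gap: 0.001
gripper_force: 0.0
```

View pics/c.png

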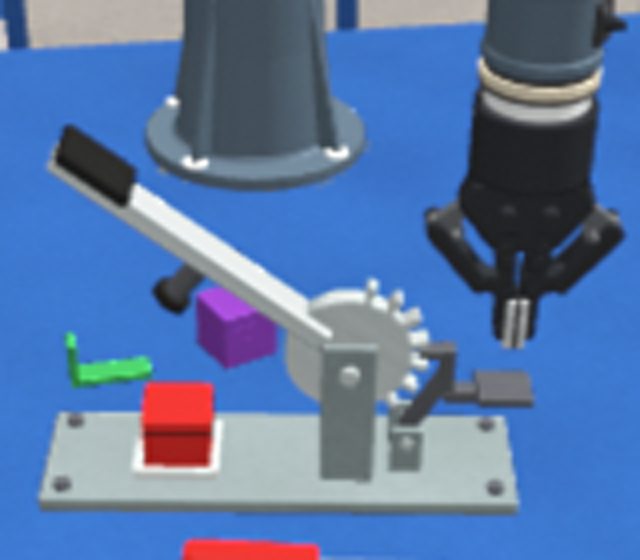

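The closed fingertips at (515,345) are above the tab at (505,388). The knuckles spread along the clamp x towards the wheel, so I'll turn 90° for clearance, then press down.

```bash
python3 -m crank '[{"dp":[0,0,0],"angular":[0,0,8.2]},{"dp":[0,0,0],"angular":[0,0,8.2]},{"dp":[0,0,0],"angular":[0,0,8.2]},{"dp":[0,0,0],"angular":[0,0,8.2]},{"dp":[0,0,0],"angular":[0,0,8.2]},{"dp":[0,0,0],"angular":[0,0,8.2]},{"dp":[0,0,0],"angular":[0,0,8.2]},{"dp":[0,0,0],"angular":[0,0,8.2]},{"dp":[0,0,0],"angular":[0,0,8.2]},{"dp":[0,0,0],"angular":[0,0,8.2]},{"dp":[0,0,0],"angular":[0,0,8.2]},{"dp":[0,0,-0.4],"angular":[0,0,0]},{"dp":[0,0,-0.4],"angular":[0,0,0]},{"dp":[0,0,0],"angular":[0,0,0]},{"dp":[0,0,0],"angular":[0,0,0]}]'
python3 -m crank '[{"dp":[0,0,-0.1],"angular":[0,0,0]},{"dp":[0,0,-0.1],"angular":[0,0,0]},{"dp":[0,0,-0.1],"angular":[0,0,0]},{"dp":[0,0,-0.1],"angular":[0,0,0]},{"dp":[0,0,0],"angular":[0,0,0]}]'
```

```text
t: 5.25
tcp_pos: [0.5345, 0.0876, 0.1036]
tool_rot: [0.767, 0.642, -0.001, -0.001]
force: [0.0, -0.1, -0.0]
finger_gap: 0.001
gripper_force: 0.0
t: 5.75
tcp_pos: [0.5346, 0.0877, 0.0919]
tool_rot: [0.767, 0.642, -0.0, -0.0]
force: [0.2, -0.6, -0.3]
finger_gap: -0.001
gripper_force: 0.0
```

```bash
python3 -m crank '[{"dp":[0,0,-0.1],"angular":[0,0,0]},{"dp":[0.01,0.04,-0.1],"angular":[0,0,0]},{"dp":[0.01,0.04,-0.1],"angular":[0,0,0]},{"dp":[0.01,0.04,-0.1],"angular":[0,0,0]}]'
python3 -m crank '[{"dp":[0.01,0.04,-0.1],"angular":[0,0,0]},{"dp":[0,0.04,-0.1],"angular":[0,0,0]}]'
```

```text
t: 6.15
tcp_pos: [0.5361, 0.0921, 0.081]
tool_rot: [0.767, 0.642, 0.001, -0.0]
force: [-1.0, 3.1, 5.6]
finger_gap: -0.0
gripper_force: 3.0
t: 6.35
tcp_pos: [0.5365, 0.0943, 0.0749]
tool_rot: [0.767, 0.642, 0.001, 0.0]
force: [-1.2, 1.9, 11.2]
finger_gap: 0.004
gripper_force: 5.9
```

```bash
python3 -m crank '[{"dp":[0,0.03,-0.1],"angular":[0,0,0]},{"dp":[0,0,0],"angular":[0,0,0]}]'
python3 - <<'E'
from station import vision
import cv2
s=vision.snapshot("scene")["image"][95:235,160:320]
cv2.imwrite("pics/d.png",cv2.resize(s,None,fx=4,fy=4,interpolation=2))
E
```

```text
t: 6.55
tcp_pos: [0.5366, 0.0944, 0.0743]
tool_rot: [0.766, 0.642, 0.0, 0.001]
force: [-5.3, -0.3, 23.2]
finger_gap: -0.003
gripper_force: 10.8
```

View pics/d.png

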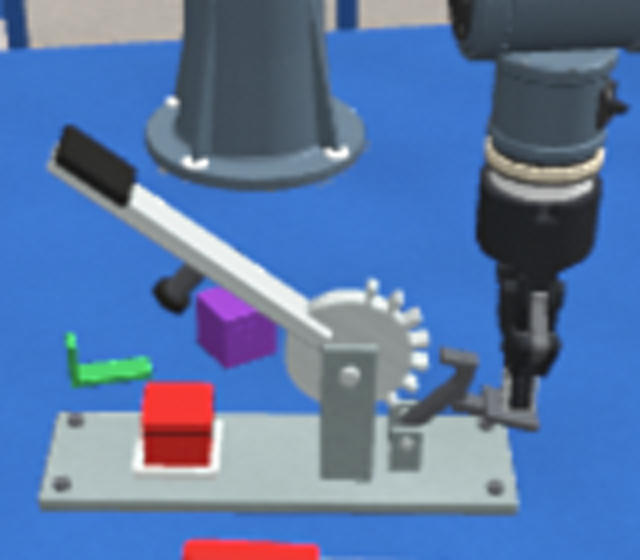

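The pawl shows as swung well clear of the teeth (hook at (458,355), teeth ending at (428,350)), and the tab is on its stop. Now I'll lift and go above the pad.

```bash
python3 -m crank '[{"dp":[0,0,0.3],"angular":[0,0,0]},{"dp":[0,0,0.9],"angular":[0,0,0]},{"dp":[0,0,1],"angular":[0,0,0]},{"dp":[0,0,1],"angular":[0,0,0]},{"dp":[0,0,1],"angular":[0,0,0]},{"dp":[0,0,1],"angular":[0,0,0]},{"dp":[0,0,1],"angular":[0,0,0]},{"dp":[0,0,1],"angular":[0,0,0]},{"dp":[0,0,1],"angular":[0,0,0]},{"dp":[-0.18,-0.97,0],"angular":[0,0,0]},{"dp":[-0.18,-0.97,0],"angular":[0,0,0]},{"dp":[-0.18,-0.97,0],"angular":[0,0,0]},{"dp":[-0.18,-0.97,0],"angular":[0,0,0]},{"dp":[-0.18,-0.97,0],"angular":[0,0,0]},{"dp":[-0.18,-0.97,0],"angular":[0,0,0]},{"dp":[-0.18,-0.97,0],"angular":[0,0,0]},{"dp":[-0.18,-0.97,0],"angular":[0,0,0]},{"dp":[-0.18,-0.97,0],"angular":[0,0,0]},{"dp":[0,0,-0.3],"angular":[0,0,0]},{"dp":[0,0,0],"angular":[0,0,0]}]'
python3 - <<'E'
from station import vision
import cv2
a=vision.snapshot("scene")["image"][70:235,160:320]
b=vision.snapshot("top")["image"][150:240,205:355]
a=cv2.resize(a,None,fx=3.5,fy=3.5,interpolation=2)
cv2.imwrite("pics/e.png",a)
cv2.imwrite("pics/f.png",cv2.resize(b,None,fx=5,fy=5,interpolation=2))
E
```

```text
t: 8.6
tcp_pos: [0.4865, -0.1672, 0.3069]
tool_rot: [0.767, 0.641, -0.0, -0.002]
force: [0.9, 0.3, 0.4]
finger_gap: -0.003
gripper_force: 0.0
```

View pics/e.png

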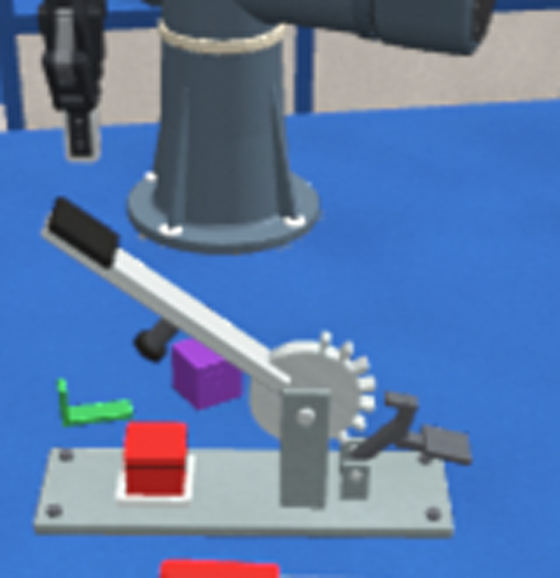

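The fingertips at (83,155) stand right above the pad centre (83,232). The pawl has stayed free. Now I'll push down along the arc.

```bash
python3 -m crank '[{"dp":[0,0,-0.5],"angular":[0,0,0]},{"dp":[0,0,-0.5],"angular":[0,0,0]},{"dp":[0,0,-0.25],"angular":[0,0,0]},{"dp":[0,0,-0.2],"angular":[0,0,0]},{"dp":[-0.03,-0.16,-0.24],"angular":[0,0,0]},{"dp":[-0.03,-0.16,-0.24],"angular":[0,0,0]}]'
python3 -m crank '[{"dp":[-0.03,-0.16,-0.24],"angular":[0,0,0]},{"dp":[-0.03,-0.16,-0.24],"angular":[0,0,0]},{"dp":[-0.02,-0.12,-0.24],"angular":[0,0,0]},{"dp":[-0.02,-0.12,-0.24],"angular":[0,0,0]}]'
```

```text
t: 9.3
tcp_pos: [0.486, -0.177, 0.2508]
tool_rot: [0.766, 0.642, 0.0, 0.0]
force: [-1.1, 1.0, 5.4]
finger_gap: 0.003
gripper_force: 2.0
t: 9.7
tcp_pos: [0.4829, -0.1949, 0.2214]
tool_rot: [0.767, 0.642, -0.0, 0.001]
force: [-0.5, -1.2, 5.4]
finger_gap: -0.001
gripper_force: 2.0
```

```bash
python3 -m crank '[{"dp":[-0.015,-0.09,-0.25],"angular":[0,0,0]},{"dp":[-0.015,-0.09,-0.25],"angular":[0,0,0]},{"dp":[-0.015,-0.09,-0.25],"angular":[0,0,0]},{"dp":[-0.015,-0.09,-0.25],"angular":[0,0,0]},{"dp":[-0.015,-0.09,-0.25],"angular":[0,0,0]},{"dp":[-0.015,-0.06,-0.25],"angular":[0,0,0]}]'
python3 -m crank '[{"dp":[-0.01,-0.06,-0.24],"angular":[0,0,0]},{"dp":[-0.01,-0.05,-0.24],"angular":[0,0,0]},{"dp":[-0.01,-0.04,-0.24],"angular":[0,0,0]},{"dp":[0,-0.03,-0.2],"angular":[0,0,0]}]'
python3 -m crank '[{"dp":[0,-0.02,-0.15],"angular":[0,0,0]},{"dp":[0,-0.02,-0.15],"angular":[0,0,0]}]'
```

```text
t: 10.3
tcp_pos: [0.4803, -0.2096, 0.176]
tool_rot: [0.767, 0.642, 0.0, 0.001]
force: [0.5, -1.1, 5.7]
finger_gap: -0.002
gripper_force: 2.0
t: 10.7
tcp_pos: [0.4791, -0.2147, 0.1484]
tool_rot: [0.767, 0.642, -0.0, 0.0]
force: [-0.8, -3.5, 4.1]
finger_gap: 0.001
gripper_force: 2.0
t: 10.9
tcp_pos: [0.479, -0.2157, 0.1396]
tool_rot: [0.767, 0.642, -0.0, -0.0]
force: [0.0, -3.2, 3.7]
finger_gap: 0.002
gripper_force: 1.9
```

Tip is at z ≈ 0.1226 and should bear at about 0.113. I'll approach slowly.

```bash
python3 -m crank '[{"dp":[0,-0.01,-0.1],"angular":[0,0,0]},{"dp":[0,-0.01,-0.1],"angular":[0,0,0]},{"dp":[0,0,-0.05],"angular":[0,0,0]}]'
python3 -m crank '[{"dp":[0,0,-0.05],"angular":[0,0,0]},{"dp":[0,0,0],"angular":[0,0,0]}]'
```

```text
t: 11.2
tcp_pos: [0.4789, -0.2162, 0.1322]
tool_rot: [0.767, 0.642, -0.0, -0.0]
force: [-0.4, -2.6, 4.2]
finger_gap: 0.0
gripper_force: 1.9
t: 11.4
tcp_pos: [0.4789, -0.2158, 0.1307]
tool_rot: [0.767, 0.642, 0.0, -0.001]
force: [0.4, -1.1, 2.2]
finger_gap: -0.002
gripper_force: 1.0
```

```bash
python3 -m crank '[{"dp":[0,0,-0.07],"angular":[0,0,0]},{"dp":[0,0,0],"angular":[0,0,0]}]'
python3 -m crank '[{"dp":[0,0,-0.05],"angular":[0,0,0]},{"dp":[0,0,0],"angular":[0,0,0]}]'
```

```text
t: 11.6
tcp_pos: [0.4789, -0.2159, 0.1299]
tool_rot: [0.767, 0.642, 0.0, -0.0]
force: [-2.0, 0.0, 11.8]
finger_gap: 0.001
gripper_force: 5.7
t: 11.8
tcp_pos: [0.479, -0.2159, 0.1298]
tool_rot: [0.767, 0.642, 0.0, 0.0]
force: [-3.7, 0.5, 21.6]
finger_gap: -0.002
gripper_force: 10.8
```

The foot is bearing: 22 N with no further travel. I'll lift clear and check.

```bash
python3 -m crank '[{"dp":[0,0,0],"angular":[0,0,0]},{"dp":[0,0,0.2],"angular":[0,0,0]},{"dp":[0,0,0.5],"angular":[0,0,0]},{"dp":[0,0,1],"angular":[0,0,0]},{"dp":[0,0,1],"angular":[0,0,0]},{"dp":[0,0,1],"angular":[0,0,0]},{"dp":[0,0,1],"angular":[0,0,0]},{"dp":[0,0,0],"angular":[0,0,0]},{"dp":[0,0,0],"angular":[0,0,0]}]'
python3 - <<'E'
from station import vision
import cv2
a=vision.snapshot("scene")["image"][85:260,100:320]
cv2.imwrite("pics/g.png",cv2.resize(a,None,fx=3.4,fy=3.4,interpolation=2))
E
```

```text
t: 12.7
tcp_pos: [0.4787, -0.2152, 0.2681]
tool_rot: [0.767, 0.642, 0.0, -0.001]
force: [0.1, -0.2, -0.1]
finger_gap: 0.001
gripper_force: 0.0
```

View pics/g.png

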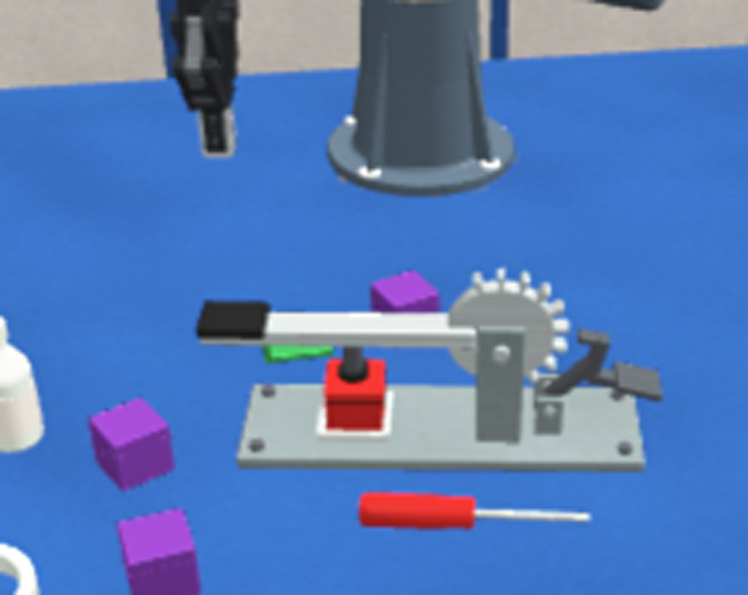

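The arm is level with its foot on the case at (353,372), the case is in its nest, the pawl is free at (595,345), and the gripper is clear. I'll hand it in.

```bash
python3 -c "
from station import order;print(order.sign_off())"
```

```text
the job is handed in; nothing more can be done
None
```

The case is clamped: the pawl is pressed fully free, the arm is level with its foot bearing on the case (last push 22 N with no further travel), the gripper is clear, and the job was handed in at about 13 s.

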